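Build the chilled tray stack

TASK

Take the cover off the chiller and push the loose cold block flush against the free end of the cold plate, centred on it and square to it. Only then stack all the sample trays into one square pile lying lengthwise across the joint and centred on it, and finally lay the cover on the pile, squarely and the same way round as the trays. Leave the bottles and the jar where they are.

Things in the scene. Friction and masses are not known exactly. Their poses are not given: they have to be found in the camera images.
- chiller: bench chiller, fixed (its place and yaw vary). A bare aluminium cold plate 110 (x) x 100 (y) x 30 mm high sticks out of a grey housing 100 (x) x 150 (y) x 60 mm high. Origin on the bench under the middle of the plate's free end face, which looks along its -x; the plate runs from x = 0 to 110 mm, the housing from 110 to 210 mm; z up
- seam (a point): middle of the top edge of the cold plate's free end face, 30 mm above the bench, axes as the chiller: the middle of the joint once the block is butted there
- block: loose bare aluminium cold block 100 (x) x 60 (y) x 30 mm high, about 0.45 kg, both ends alike; origin at the centre of its underside; starts on the bench off the cold plate's free end with a gap, askew
- cover: grey insulating cover, plate 140 (x) x 64 (y) x 14 mm, with a black rib handle along x on top, 70 long, 14 wide, its top 40 mm above the underside; origin at the centre of the underside; starts lying crosswise on the chiller's cold plate; about 0.18 kg
- tray1: sealed white sample tray, flat slab 130 (x) x 56 (y) x 22 mm with two rows of five dark caps flush in its flat top; all trays alike; origin at the centre of its underside; starts lying on the bench; may be absent; about 0.16 kg
- tray2: sealed white sample tray, flat slab 130 (x) x 56 (y) x 22 mm with two rows of five dark caps flush in its flat top; all trays alike; origin at the centre of its underside; starts lying on the bench; may be absent; about 0.16 kg
- tray3: sealed white sample tray, flat slab 130 (x) x 56 (y) x 22 mm with two rows of five dark caps flush in its flat top; all trays alike; origin at the centre of its underside; starts lying on the bench; may be absent; about 0.16 kg
- tray4: sealed white sample tray, flat slab 130 (x) x 56 (y) x 22 mm with two rows of five dark caps flush in its flat top; all trays alike; origin at the centre of its underside; starts lying on the bench; may be absent; about 0.16 kg
- tray5: sealed white sample tray, flat slab 130 (x) x 56 (y) x 22 mm with two rows of five dark caps flush in its flat top; all trays alike; origin at the centre of its underside; starts lying on the bench; may be absent; about 0.16 kg
- amber1: amber glass bottle, 72 mm across, 170 mm high, a bystander; origin at the centre of its underside
- amber2: amber glass bottle, 72 mm across, 170 mm high, a bystander; origin at the centre of its underside
- jar: clear glass jar with blue cap, 60 mm across, 90 mm high, a bystander; origin at the centre of its underside
Things that resemble listed ones, but are neither listed nor needed, are in the scene too. Leave any pink look-alike of the tray4 alone. What is shaped like the tray2 but green is not meant.

How it is judged:
On the way, in this order (a step that is already met when the one before it is completed fails the run):
1. the loose block is flush against the cold plate, centred on it and square (x of block in the frame of chiller above -0.053 m and y of block in the frame of chiller between -0.006 and 0.006 m and angle between the x axis of block and the x axis of chiller, either way round below 0.05 rad and angle between block's own z axis and vertical below 0.05 rad and height (world z) of block below 0.004 m), for 0.2 s.
2. all the trays lie in one square pile across the joint, the block still flush (all of step 1 and x of tray1 in the frame of seam between -0.012 and 0.012 m and y of tray1 in the frame of seam between -0.012 and 0.012 m and z of each of tray1, tray2, tray3, tray4, tray5 in the frame of seam above -0.003 m and angle between each of tray1, tray2, tray3, tray4, tray5's own z axis and vertical below 0.05 rad and angle between the x axis of each of tray1, tray2, tray3, tray4, tray5 and the x axis of chiller, either way round below 0.08 rad and linear speed of each of tray1, tray2, tray3, tray4, tray5 below 0.02 m/s and horizontal distance between tray1 and tray2 below 0.008 m and horizontal distance between each of tray1, tray2 and tray3 below 0.008 m and horizontal distance between each of tray1, tray2, tray3 and tray4 below 0.008 m and horizontal distance between each of tray1, tray2, tray3, tray4 and tray5 below 0.008 m and x of tray2 in the frame of seam between -0.012 and 0.012 m and y of tray2 in the frame of seam between -0.012 and 0.012 m and x of tray3 in the frame of seam between -0.012 and 0.012 m and y of tray3 in the frame of seam between -0.012 and 0.012 m and x of tray4 in the frame of seam between -0.012 and 0.012 m and y of tray4 in the frame of seam between -0.012 and 0.012 m and x of tray5 in the frame of seam between -0.012 and 0.012 m and y of tray5 in the frame of seam between -0.012 and 0.012 m), for 0.3 s.
At the end, for the whole second after the job is handed in: Block on the plate: gap <3 mm, off centre <6 mm, <0.05 rad. Trays flat, centres <12 mm off the joint middle per axis, <8 mm from each other, <0.08 rad. Cover flat on top: <10 mm from each tray, <16 mm off the joint, <0.1 rad. All flat (tilt <0.05 rad), released, at rest (all of step 2 and angle between cover's own z axis and vertical below 0.05 rad and angle between the x axis of cover and the x axis of chiller, either way round below 0.1 rad and linear speed of cover below 0.02 m/s and horizontal distance between cover and tray1 below 0.01 m and z of cover in the frame of tray1 above 0.015 m and horizontal distance between cover and tray2 below 0.01 m and z of cover in the frame of tray2 above 0.015 m and horizontal distance between cover and tray3 below 0.01 m and z of cover in the frame of tray3 above 0.015 m and horizontal distance between cover and tray4 below 0.01 m and z of cover in the frame of tray4 above 0.015 m and horizontal distance between cover and tray5 below 0.01 m and z of cover in the frame of tray5 above 0.015 m and x of cover in the frame of seam between -0.016 and 0.016 m and y of cover in the frame of seam between -0.016 and 0.016 m); the robot touches nothing.
It fails at once if a bottle or the jar is moved more than 30 mm or tipped (distance of any of amber1, amber2, jar from where it was at the start of the episode above 0.03 m or angle between any of amber1, amber2, jar's own z axis and vertical above 0.4 rad).
Of tray1, tray2, tray3, tray4, tray5 only 4 to 5 are there at a start; the rules pass over those that are not, and their reading is None.
At some moment in a run one of cover may be knocked a few centimetres aside while the robot is not near it.
Once in a run the grip may slacken for a moment while it holds something.
It also fails if it takes over 208 s, if anything falls off the work surface, if the arm or the gripper's body presses on something with over 40 N, if the wrist force passes 120 N, or if a joint passes its speed limit or range.

ROBOT

A 6-joint arm with a two-finger parallel gripper is mounted at the origin on the work surface. World frame = base frame: x ahead of the robot, y to its left, z up, the work surface at z = 0. Lengths are in m, angles in rad, forces in N, time in s.
With the tool pointing down it reaches from about 0.3 to 0.85 m from the base axis. Payload 5.4 kg.
Tool frame: the origin (TCP) lies midway between the tips of the shut fingers; the grasp point (between the pads) lies bot.hold_point_z behind it (bot.hold_point_z is the distance from the TCP to the grasp point, in m); z points along the fingers, y is the line along which they close (so a half turn about z gives the same grasp; the last joint's range is limited). The gripper opens to 85 mm and grips with 20 to 120 N. Pads are 22 mm wide; open, the fingers measure 114 mm over their backs; the gripper's body (76 mm by 85 mm) begins 54 mm behind the grasp point. The pads swing forward as they close: fully open they stand 13 mm farther back than shut.
Start: joints at [1.015, 0.158, 1.597, -0, 1.386, -0.21], TCP at [0.195, 0.541, 0.231] pointing down, gripper open.
Joint ranges: [-2.91, 2.91], [-0.94, 2.29], [0.18, 2.7], [-1.29, 4.43], [0.17, 2.64], [-3, 3]. Speed limits (rad/s): [2.57, 2.57, 3.14, 3.14, 3.14, 3.14].

INTERFACE

Orientations are given as a unit quaternion [x, y, z, w].
In Python, from rig import bot gives the robot as it stands. Calls block until the motion is done:
- bot.move_pose(position, orientation): joint-space move of the TCP to a pose.
- bot.move_linear(position, frame=None, rate=0.15, force_limit=None): straight line of the TCP; frame=None keeps the orientation; rate is the mean speed in m/s. With force_limit (N) it stops when the force on the tool has changed by that much, and returns True; else False.
- bot.movej(angles): joint-space move.
- bot.set_gripper(opening, force=None): opening from 0.0 (shut) to 1.0 (fully open); force is the grip in N (None keeps the last); returns when the fingers have stopped.
- bot.dwell(seconds).
- bot.ik(position, orientation): joint angles nearest the present ones, or None.
- bot.observe(): the state.
- bot.get_image(name): name is "side" or "top" or "wrist"; returns the picture (384x512x3 uint8, red, green, blue); there is no depth.
- bot.camera_info(name): a dict with "fx", "fy", "cx", "cy" (pixels), "k1" (the pictures are not rectified: a ray, as slopes to the right and down, at radius r is drawn at 1 + k1 r^2 times it, then the intrinsics apply), "eye" and "rotation" of the camera in the world; the wrist camera has in their place "T_tool_cam" (4x4, takes a point from camera to tool coordinates, whose origin is the TCP and whose axes are the flange's). Camera axes: x right, y down, z forward; pixel columns grow to the right and rows downward; lengths in m; the calibration is good to about 2 mm. A picture is of the moment at which its call begins: read the wrist's pose just before it. camera_info takes no time and is no camera call.
A pose or a line that the arm cannot do raises bot.MotionError and nothing moves.
- bot.hand_in(): hands the job in; it is judged then, once.
The state is a dict: "clock": time; "q": joint angles; "qvel": joint speeds; "joint_efforts": joint torques, N m; "tcp_pos": TCP position; "ee_rot": TCP orientation; "contact_force": force on the tool from outside, world axes, zero at the start; "ft_torque": the same for the moment, N m; "finger_gap": opening from 0.0 (shut) to 1.0 (fully open); "grip_force": force on a finger pad.
Only numpy, scipy, OpenCV 4.12 (cv2) and the standard library are available. Lean on these libraries where they do the work, as an engineer would, in place of code of your own. Each camera call takes 0.05 s, during which the arm holds its last target. There are 200 camera calls.

## Working session

There is one attempt and no reset: what is moved stays moved. The work goes in short steps, each a Python script; the robot and the scene stay as the last script left them, time stands still between calls to the robot, and variables do not carry over. Pictures are saved under pics/ and viewed, at most 14 in all, crops included, and the job is handed in when it is done.

```bash
ls; mkdir -p pics; python3 - <<'E'
from rig import bot
import cv2,numpy as np
for n in("top","side"):
    im=bot.get_image(n); cv2.imwrite(f"pics/{n}0.png",cv2.resize(im[:,:,::-1],(800,600),interpolation=cv2.INTER_CUBIC))
    np.save(f"pics/{n}0.npy",im)
    print(n,bot.camera_info(n))
print(bot.camera_info("wrist"),bot.hold_point_z,bot.observe())
E
```

```text
pics
top {'fx': 397.8638288289545, 'fy': 397.8638288289545, 'cx': 256.38171316868954, 'cy': 187.93193198746124, 'k1': -0.12467154565038048, 'eye': array([ 0.43484421, -0.01088674,  1.3196013 ]), 'rotation': array([ 0.71267415, -0.70119923,  0.00337714, -0.02009454])}
side {'fx': 465.566842142651, 'fy': 465.566842142651, 'cx': 256.8524830304833, 'cy': 187.9352449349052, 'k1': -0.19565774393685237, 'eye': array([ 0.33892523, -1.03494426,  0.98801685]), 'rotation': array([ 0.90914029, -0.06534356,  0.02754959, -0.41040855])}
{'fx': 266.03802143293615, 'fy': 266.03802143293615, 'cx': 254.06505545211866, 'cy': 189.53457766093527, 'k1': -0.04238937499104283, 'T_tool_cam': array([[-3.82231928e-04, -9.62503995e-01, -2.71267237e-01,
         6.81612513e-02],
       [ 9.99999574e-01, -1.39843204e-04, -9.12871473e-04,
        -8.44612978e-05],
       [ 8.40707559e-04, -2.71267471e-01,  9.62503638e-01,
        -1.42379752e-01],
       [ 0.00000000e+00,  0.00000000e+00,  0.00000000e+00,
         1.00000000e+00]])} 0.0187 {'clock': 0.1, 'q': array([ 1.01490245e+00,  1.58977326e-01,  1.59809662e+00, -2.19907205e-05,
        1.38616699e+00, -2.10083388e-01]), 'qvel': array([ 0.00161216, -0.00038196, -0.0026417 ,  0.00146449, -0.00087987,
        0.00017669]), 'joint_efforts': array([ 2.26868610e-04, -3.96991146e+01, -3.32338107e+01, -2.26051197e-04,
        4.19225689e-03, -2.15771388e-05]), 'tcp_pos': array([0.19463481, 0.54049716, 0.23042508]), 'ee_rot': array([ 1.72042941e-01,  9.85089106e-01, -7.68471473e-04, -2.97952638e-04]), 'contact_force': array([0.1470952 , 0.62918737, 0.97027315]), 'ft_torque': array([-0.04290006, -0.02661746, -0.01554769]), 'grip_force': 0.0, 'finger_gap': 0.9995774848952547}
```

View pics/top0.png

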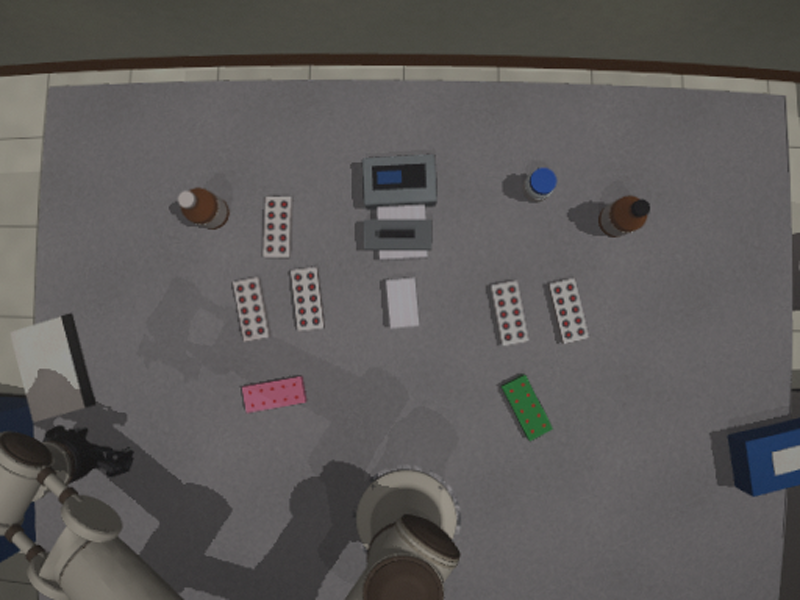

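View pics/side0.png

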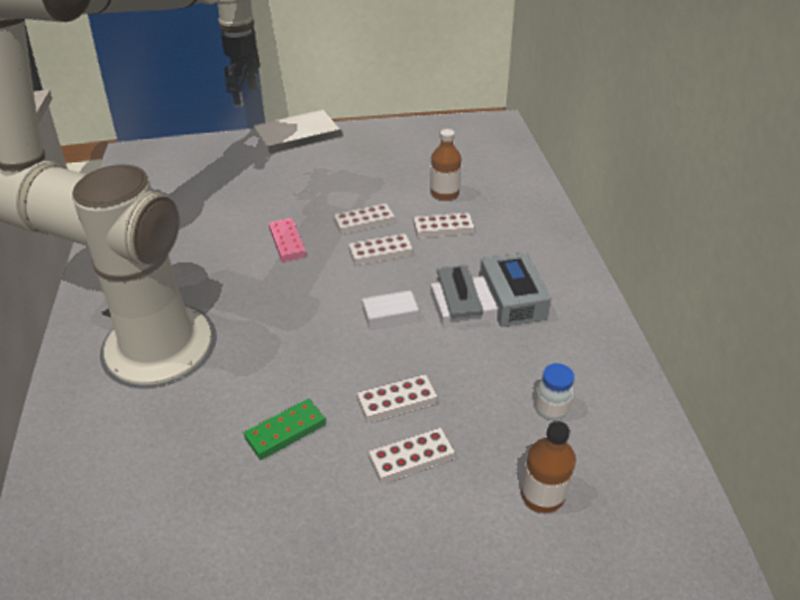

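Top view, in 800x600 pixels: five white trays at (277,226), (250,309), (307,299), (508,313) and (568,310). The pink (274,393) and green (526,407) look-alikes stay out. The block is at (402,303), and the cover (397,235) lies across the plate in front of the housing (400,180).

```bash
cat > h.py <<'E'
from rig import bot
import cv2, numpy as np
from scipy.spatial.transform import Rotation as R
def quat(yaw):                      # tool down, tool y across 'yaw' (tool x at yaw+pi)
    p=yaw+np.pi; return np.array([np.cos(p/2),np.sin(p/2),0,0])
def cam(name):
    c=bot.camera_info(name); K=np.array([[c['fx'],0,c['cx']],[0,c['fy'],c['cy']],[0,0,1]])
    if name=="wrist":
        o=bot.observe(); T=np.eye(4); T[:3,:3]=R.from_quat(o['ee_rot']).as_matrix(); T[:3,3]=o['tcp_pos']
        T=T@c['T_tool_cam']; M,e=T[:3,:3],T[:3,3]
    else: M,e=R.from_quat(c['rotation']).as_matrix(),c['eye']
    return K,np.array([c['k1'],0,0,0.]),M,e
def shot(name):
    C=cam(name); return bot.get_image(name),C
def world(px,C,z):
    K,d,M,e=C
    n=cv2.undistortPoints(np.asarray(px,float).reshape(-1,1,2),K,d).reshape(-1,2)
    r=np.c_[n,np.ones(len(n))]@M.T
    return (e+r*((z-e[2])/r[:,2])[:,None])[:,:2]
def project(P,C):
    K,d,M,e=C; rv=cv2.Rodrigues(M.T)[0]
    return cv2.projectPoints(np.asarray(P,float).reshape(-1,1,3),rv,-M.T@e,K,d)[0].reshape(-1,2)
def white(im,thr=125):
    hsv=cv2.cvtColor(im,cv2.COLOR_RGB2HSV)
    return ((hsv[...,2]>thr)&(hsv[...,1]<45)).astype(np.uint8)
def rects(im,C,z,size,tol=.012,thr=125):
    """white rectangles of given size (m) seen on plane z: [x,y,yaw(-pi/2..pi/2 of long side),l,w,u,v]"""
    out=[]
    for c in cv2.findContours(white(im,thr),cv2.RETR_EXTERNAL,cv2.CHAIN_APPROX_NONE)[0]:
        if len(c)<30: continue
        w=world(c.reshape(-1,2),C,z)
        (x,y),(a,b),t=cv2.minAreaRect((w*1000).astype(np.float32))
        if a<b: a,b,t=b,a,t+90
        if abs(a/1000-size[0])<tol and abs(b/1000-size[1])<tol:
            t=(t+90)%180-90; u,v=c.reshape(-1,2).mean(0)
            out.append(np.array([x/1000,y/1000,np.radians(t),a/1000,b/1000,u,v]))
    return out
E
python3 - <<'E'
from h import *
np.set_printoptions(precision=4,suppress=True)
im=np.load('pics/top0.npy');C=cam('top')
for t in (100,125,140):
    print(t)
    for r in rects(im,C,.022,(.13,.056),thr=t):print('tray',r)
    for r in rects(im,C,.03,(.1,.06),thr=t):print('block',r)
s=.64
for n,p,z in [('housing',[[362,157],[435,152],[436,206],[365,206]],.06),('cover',[[364,222],[432,219],[433,248],[364,249]],.044),('plate free end',[[378,257],[427,257]],.03),('amber',[[215,215],[612,222]],.02),('jar',[[540,195]],.02),('pink',[[274,393]],.02)]:
    print(n,world(np.array(p)*s,C,z).tolist())
print(im[196,256],im[150,258])
E
```

```text
100
125
tray [ -0.0846   0.7548  -0.8274   0.1304   0.0662  45.5843 346.2022]
tray [  0.4417  -0.208    0.2101   0.1272   0.0546 326.2095 200.1905]
tray [  0.4488  -0.3325   0.2472   0.1287   0.0552 363.9223 198.7379]
tray [  0.4412   0.3383   0.2116   0.1281   0.0528 160.     197.5769]
tray [  0.4652   0.2182   0.1403   0.1286   0.0544 196.1619 191.1524]
tray [  0.616    0.2857  -0.0109   0.1277   0.0522 176.9904 144.6154]
block [  0.4594   0.0168   0.108    0.1004   0.0596 257.2581 193.6774]
140
tray [  0.4412  -0.2071   0.21     0.1253   0.0514 326.2573 200.9709]
tray [  0.4478  -0.3323   0.2536   0.1254   0.0531 365.1321 199.5723]
tray [  0.4401   0.3384   0.2149   0.1248   0.0517 159.6705 196.3239]
tray [  0.4643   0.218    0.1404   0.1249   0.0538 196.1359 190.8447]
tray [  0.6176   0.2854  -0.0036   0.1241   0.0509 176.3258 143.8315]
block [  0.4591   0.0169   0.1076   0.0969   0.0576 257.2637 193.7253]
housing [[0.7567216314405407, 0.10343316648064815], [0.7687771962218051, -0.04662351922778048], [0.6565102829218485, -0.05003369684328664], [0.6546944756939848, 0.09507987308383424]]
cover [[0.6240437776224479, 0.097818493269957], [0.6321114642399956, -0.042627263321043926], [0.5720087700658162, -0.04550950823572053], [0.5679370254310441, 0.09669780515013204]]
plate free end [[0.5530541554553244, 0.06831889744067758], [0.5545336649346261, -0.03368116537614953]]
amber [[0.6402275637414878, 0.4212124369058715], [0.6367176157960679, -0.42525406915430913]]
jar [[0.6909121149729132, -0.27088137025873565]]
pink [[0.26390110598150607, 0.28374983766322176]]
[154 153 157] [34 33 35]
```

```bash
python3 - <<'E'
from h import *
for y in (np.pi/2,-np.pi/2): print(bot.ik([.6,.027,.2],quat(y)))
print(bot.ik([.55,.02,.25],quat(0)))
bot.move_pose([.55,.02,.25],quat(0))
im,C=shot('wrist'); np.save('pics/w1.npy',im); import pickle; pickle.dump(C,open('pics/w1.pkl','wb'))
cv2.imwrite('pics/w1.png',cv2.resize(im[:,:,::-1],(800,600),interpolation=cv2.INTER_CUBIC)); print(bot.observe()['clock'])
E
```

```text
[-1.56011980e-01  2.47713713e-01  1.55660786e+00 -4.44089210e-16
  1.33727108e+00  2.98558067e+00]
[-1.56011980e-01  2.47713713e-01  1.55660786e+00 -4.44089210e-16
  1.33727108e+00 -1.56011980e-01]
[-1.83269555e-01  8.19720936e-02  1.64330839e+00 -4.44089210e-16
  1.41631217e+00 -1.75406588e+00]
2.4
```

View pics/w1.png

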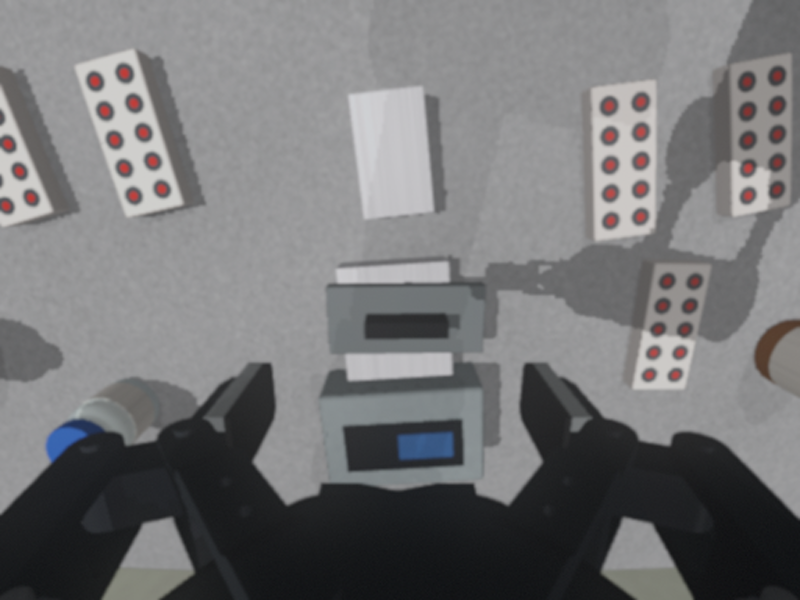

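The wrist view shows the cover's rib top at about (365-447, 315-338), the block at (391,152) and the plate's free edge at (337-450, 265). I'll grasp the cover by its rib now.

```bash
python3 - <<'E'
from h import *
import pickle
np.set_printoptions(precision=4,suppress=True)
C=pickle.load(open('pics/w1.pkl','rb'))
w=world(np.array([[365,315],[447,313],[447,338],[366,339]])*.64,C,.07); print(w,w.mean(0))
w2=world(np.array([[327,285],[485,284],[485,352],[329,352]])*.64,C,.044); print(w2,w2.mean(0))
c=w.mean(0); yaw=np.arctan2(*(w2[1]+w2[2]-w2[0]-w2[3])[::-1]); print(yaw)
# grip across the rib: tool y perpendicular to rib; rib top at z .07, underside .03
yy=-np.pi/2+((yaw+np.pi/2)%np.pi if ((yaw+np.pi/2)%np.pi)<1.5 else (yaw+np.pi/2)%np.pi-np.pi)
print('tool yaw',yy)
bot.set_gripper(.6)
bot.move_pose([*c,.14],quat(yy))
f=bot.move_linear([*c,.054-.006],rate=.08,force_limit=8)
print(f,bot.observe()['tcp_pos'])
bot.set_gripper(0,force=50); o=bot.observe(); print(o['finger_gap'],o['grip_force'],o['clock'])
E
```

```text
[[ 0.5884 -0.0058]
 [ 0.5867  0.0611]
 [ 0.6085  0.0618]
 [ 0.6094 -0.0054]] [0.5983 0.0279]
[[ 0.5698 -0.0402]
 [ 0.5688  0.0964]
 [ 0.6323  0.1002]
 [ 0.6324 -0.0413]] [0.6008 0.0288]
1.574641890394451
tool yaw -1.5669507631953419
False [0.5989 0.0279 0.0487]
0.15110488494991417 51.32111728191376 5.975
```

```bash
python3 - <<'E'
from h import *
p=bot.observe()['tcp_pos']
bot.move_linear([p[0],p[1],.14],rate=.12)
bot.move_pose([.6,-.15,.12],quat(0)); print(bot.observe()['finger_gap'])
f=bot.move_linear([.6,-.15,p[2]-.030-.003],rate=.08,force_limit=6); o=bot.observe(); print(f,o['tcp_pos'],o['finger_gap'])
bot.set_gripper(.45); bot.move_linear([.6,-.15,.12],rate=.15)
bot.set_gripper(1)
bot.move_pose([.50,.02,.25],quat(0))
im,C=shot('wrist'); np.save('pics/w2.npy',im); import pickle; pickle.dump(C,open('pics/w2.pkl','wb'))
cv2.imwrite('pics/w2.png',cv2.resize(im[100:320,130:420,::-1],(790,600),interpolation=cv2.INTER_CUBIC)); print(bot.observe()['clock'])
for r in rects(im,C,.03,(.1,.06)):print('block',r)
for r in rects(im,C,.03,(.11,.1)):print('plate',r)
for r in rects(im,C,.022,(.13,.056)):print('tray',r)
E
```

```text
0.15268854655726707
True [ 0.59966883 -0.14989169  0.01871593] 0.15570139468156718
12.4083
```

View pics/w2.png

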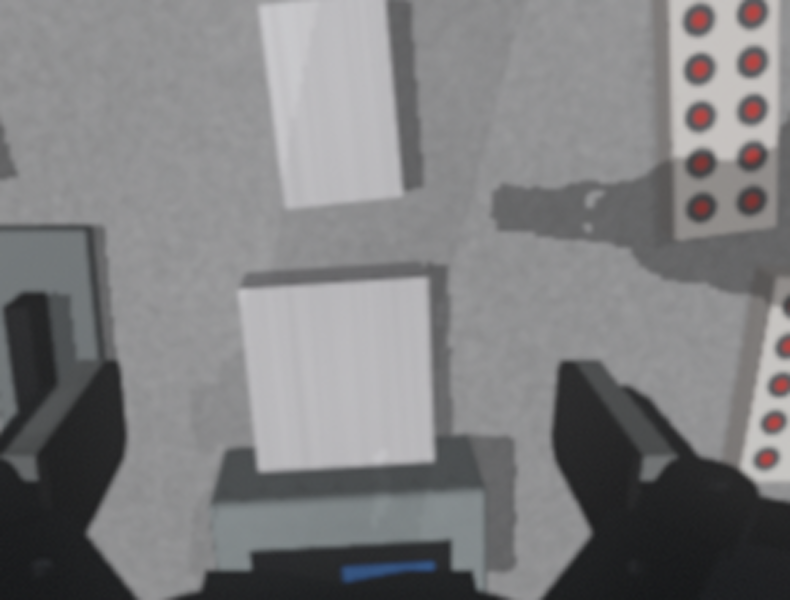

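The crop shows the plate top with corners (238,289), (429,277), (435,461) and (258,471). The block's near end is (287,209)-(404,195). I'll segment these at a higher brightness for sub-pixel poses.

```bash
python3 - <<'E'
from h import *
import pickle
np.set_printoptions(precision=4,suppress=True)
im=np.load('pics/w2.npy');C=pickle.load(open('pics/w2.pkl','rb'))
print(im[240,250],im[120,240],im[160,320])
for t in (160,165,170,175):
    print(t)
    for r in rects(im,C,.03,(.1,.06),thr=t):print('block',r)
    for r in rects(im,C,.03,(.11,.1),thr=t):print('plate',r)
q=np.array([[238,289],[429,277],[435,461],[258,471]])/2.724+[130,100]
w=world(q,C,.03);print(w)
d=w[[0,1]].mean(0);e=w[[2,3]].mean(0);print('free mid',d,'yaw by sides',np.arctan2(*(e-d)[::-1]),'by end',np.arctan2(*(w[1]-w[0])[::-1])-np.pi/2)
q=np.array([[287,209],[404,195],[386,0],[258,4]])/2.724+[130,100]
w=world(q,C,.03);print(w, np.arctan2(*(w[0]-w[3])[::-1]),np.arctan2(*(w[1]-w[0])[::-1])-np.pi/2)
E
```

```text
[185 184 187] [197 196 199] [148 148 149]
160
block [  0.6225   0.2782  -0.0103   0.1086   0.0548 423.2556 244.2111]
block [  0.4608   0.0149   0.1101   0.102    0.0613 251.1864 135.7373]
plate [  0.6092   0.018    0.0694   0.1093   0.101  253.8397 236.2481]
165
block [  0.6225   0.2781  -0.0111   0.1085   0.0543 423.2402 244.4078]
block [  0.4609   0.0149   0.1126   0.1009   0.0608 251.2723 135.5745]
plate [  0.6091   0.0182   0.0674   0.1089   0.1    253.7241 236.1111]
170
block [  0.6225   0.2779  -0.0097   0.1086   0.0537 422.9663 244.2753]
block [  0.461    0.015    0.1093   0.1003   0.0598 251.2112 135.7328]
plate [  0.6089   0.0182   0.0669   0.1082   0.0994 253.8605 236.1977]
175
block [  0.6231   0.2779  -0.0085   0.1067   0.0531 423.125  244.233 ]
block [  0.4609   0.0149   0.1052   0.0996   0.0596 251.2112 135.7543]
plate [  0.609    0.0179   0.0588   0.1075   0.0994 253.7626 236.1051]
[[ 0.5583 -0.034 ]
 [ 0.5516  0.0666]
 [ 0.6618  0.0739]
 [ 0.6683 -0.027 ]]
free mid [0.5549 0.0163] yaw by sides 0.06475152856989773 by end 0.0656967788956404
[[ 0.515  -0.0073]
 [ 0.5077  0.0524]
 [ 0.413   0.0418]
 [ 0.4147 -0.0192]] 0.11870673137986999 0.12119820882576482
```

```bash
python3 - <<'E'
from h import *
np.set_printoptions(precision=4,suppress=True)
b=np.array([.461,.015]); yb=.113; yc=.066; d=np.array([np.cos(yc),np.sin(yc)]); fm=np.array([.5548,.0157])
bot.set_gripper(1)
bot.move_pose([*b,.10],quat(yb))
f=bot.move_linear([*b,.004],rate=.08,force_limit=8); o=bot.observe(); print(f,o['tcp_pos'])
z=o['tcp_pos'][2]
bot.set_gripper(0,force=60); o=bot.observe(); print(o['finger_gap'],o['grip_force'])
z0=z
pre=fm-.058*d
bot.move_linear([*b,z0+.004],rate=.05)
bot.move_linear([*pre,z0+.004],frame=quat(yc),rate=.05)
f=bot.move_linear([*pre,z0-.001],rate=.03,force_limit=8); o=bot.observe(); print('down',f,o['tcp_pos'],o['finger_gap'])
p=fm-.045*d
f=bot.move_linear([*p,o['tcp_pos'][2]],rate=.02,force_limit=12); o=bot.observe(); print('push',f,o['tcp_pos'],o['contact_force'],(o['tcp_pos'][:2]-fm)@d)
bot.dwell(.2)
bot.set_gripper(1); bot.move_linear([*o['tcp_pos'][:2],.12],rate=.15)
bot.move_pose([.50,.02,.25],quat(0))
im,C=shot('wrist'); np.save('pics/w3.npy',im); import pickle; pickle.dump(C,open('pics/w3.pkl','wb'))
cv2.imwrite('pics/w3.png',cv2.resize(im[100:320,130:420,::-1],(790,600),interpolation=cv2.INTER_CUBIC)); print(bot.observe()['clock'])
E
```

```text
False [0.4616 0.0149 0.0045]
0.6879764620372356 65.95674991607666
down True [0.4974 0.0118 0.0047] 0.6896459334200881
push True [0.5045 0.0124 0.0047] [-1.7084  0.6425  4.6358] -0.05045083414537222
19.0083
```

View pics/w3.png

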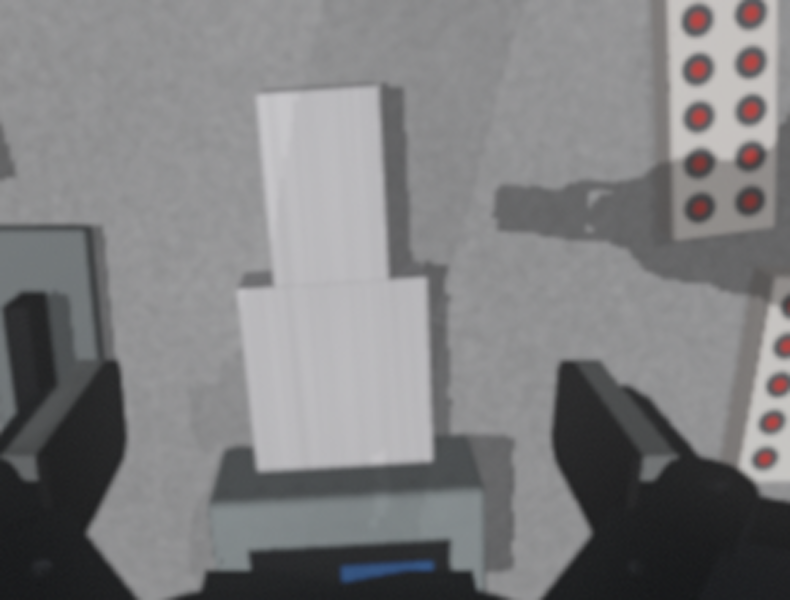

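The block is flush: the seam runs (236,289)-(428,277) with the block edges at 273 and 390, so the side margins are equal (37 and 38 px). I'll check its angle and measure the trays.

```bash
cat >> h.py <<'E'
def caps_tray(im,C,xy,z=.022,rad=.085):
    """tray pose from its ten caps (red spots) near xy: centre, yaw, n"""
    hsv=cv2.cvtColor(im,cv2.COLOR_RGB2HSV)
    m=((hsv[...,1]>90)&((hsv[...,0]<12)|(hsv[...,0]>168))&(hsv[...,2]>40)).astype(np.uint8)
    n,_,st,ce=cv2.connectedComponentsWithStats(m)
    pts=ce[[i for i in range(1,n) if 8<st[i,4]<300]]
    if len(pts)==0: return None
    w=world(pts,C,z); w=w[np.linalg.norm(w-np.asarray(xy),axis=1)<rad]
    if len(w)<3: return None,None,len(w)
    r=cv2.minAreaRect((w*1000).astype(np.float32)); (x,y),(a,b),t=r
    if a<b: a,b,t=b,a,t+90
    return np.array([x,y])/1000,np.radians((t+90)%180-90),len(w),a,b
E
python3 - <<'E'
from h import *
import pickle
np.set_printoptions(precision=4,suppress=True)
im=np.load('pics/w3.npy');C=pickle.load(open('pics/w3.pkl','rb'))
f=lambda q:world((np.array(q)+.5)/2.724-.5+[130,100],C,.03)
a=lambda u,v:np.arctan2(*(v-u)[::-1])
w=f([[256,94],[273,285],[379,85],[390,279]]);print('block',w,a(w[0],w[1]),a(w[2],w[3]),a(w[0],w[2])-np.pi/2)
w=f([[236,289],[256,471],[428,277],[433,461]]);print('plate',w,a(w[0],w[1]),a(w[2],w[3]),a(w[0],w[2])-np.pi/2, w[[0,2]].mean(0))
T=[(.4417,-.208),(.4488,-.3325),(.4412,.3383),(.4652,.2182),(.616,.2857)]
for t in T: print(caps_tray(im,C,t))
im=np.load('pics/w1.npy');C=pickle.load(open('pics/w1.pkl','rb'))
print('w1')
for t in T: print(caps_tray(im,C,t))
im=np.load('pics/top0.npy');C=cam('top');print('top')
for t in T: print(caps_tray(im,C,t))
E
```

```text
block [[ 0.4563 -0.0212]
 [ 0.5553 -0.0152]
 [ 0.4521  0.0392]
 [ 0.552   0.0464]] 0.060147946341265496 0.07214475009696628 0.07106907731087952
plate [[ 0.5576 -0.0348]
 [ 0.6676 -0.0279]
 [ 0.5509  0.0664]
 [ 0.6611  0.0731]] 0.06319532005418045 0.06055131575764687 0.06581651294003321 [0.5542 0.0158]
(array([ 0.4432, -0.2093]), np.float64(0.2043587814459368), 10, 96.24602508544922, 27.35234832763672)
(array([ 0.4619, -0.3313]), np.float64(0.24987371914826098), 6, 71.83927917480469, 27.25927734375)
(array([0.4415, 0.3371]), np.float64(0.21287373968876078), 10, 95.92057037353516, 27.104263305664062)
(array([0.4656, 0.2166]), np.float64(0.13855046469104637), 10, 95.97514343261719, 27.247432708740234)
(array([0.6183, 0.2846]), np.float64(-0.005298092672603637), 10, 95.82733154296875, 27.261484146118164)
w1
(array([ 0.4435, -0.2094]), np.float64(0.20388418949492787), 10, 96.21189880371094, 27.14276695251465)
(array([ 0.4767, -0.3174]), np.float64(-0.2614859337388471), 4, 55.413360595703125, 23.539432525634766)
(array([0.4418, 0.3373]), np.float64(0.21144913159789333), 10, 96.16251373291016, 27.353525161743164)
(array([0.4659, 0.2169]), np.float64(0.1402713910650772), 10, 96.32360076904297, 27.1884822845459)
(array([0.6189, 0.2848]), np.float64(-0.004783569950000328), 10, 95.72793579101562, 27.21944808959961)
top
(None, None, 0)
(None, None, 0)
(None, None, 0)
(None, None, 0)
(None, None, 0)
```

```bash
cat >> h.py <<'E'
S=np.array([.5543,.0157]); YC=.065
def pick(xy,yaw,zt=0.0,f=60):
    bot.set_gripper(.9); bot.move_pose([*xy,zt+.07],quat(yaw))
    hit=bot.move_linear([*xy,zt],rate=.08,force_limit=6); z=bot.observe()['tcp_pos'][2]
    bot.set_gripper(0,force=f); o=bot.observe(); print('grip',hit,z.round(4),round(o['finger_gap'],3),round(o['grip_force'],1))
    return z-zt, o['finger_gap']
def place(k,dz,g,xy=S,yaw=YC,off=0.0):
    h=.03+.022*k
    p=bot.observe()['tcp_pos']; zc=max(h+.05,.1)
    bot.move_linear([p[0],p[1],zc],rate=.15)
    if abs(bot.observe()['finger_gap']-g)>.03: raise SystemExit('lost after lift')
    bot.move_pose([*xy,zc],quat(yaw))
    if abs(bot.observe()['finger_gap']-g)>.03: raise SystemExit('lost on the way')
    bot.move_linear([*xy,h+dz+off+.008],rate=.1)
    hit=bot.move_linear([*xy,h+dz+off-.004],rate=.03,force_limit=5); o=bot.observe()
    print('place',k,hit,o['tcp_pos'].round(4),'expected z',round(h+dz+off,4),round(o['finger_gap'],3))
    bot.dwell(.1); bot.set_gripper(.85); bot.move_linear([*xy,h+.08],rate=.15)
def check(k,tag,xy=S):
    back=np.array([np.cos(YC),np.sin(YC)])*.07
    bot.move_pose([*(xy-back),.2+.022*k],quat(YC)); bot.dwell(.1)
    im,C=shot('wrist'); np.save(f'pics/{tag}.npy',im); cv2.imwrite(f'pics/{tag}.png',im[:,:,::-1])
    r=caps_tray(im,C,xy,z=.03+.022*(k+1)); print('check',k,r)
    print('clock',bot.observe()['clock'])
    return im,C,r
E
python3 - <<'E'
from h import *
np.set_printoptions(precision=4,suppress=True)
dz,g=pick((.4657,.2167),.139)
place(0,dz,g); check(0,'c0')
E
```

```text
grip False 0.0005 0.64 64.5
place 0 True [0.5553 0.0154 0.0309] expected z 0.0305 0.635
check 0 (array([0.5551, 0.0149]), np.float64(0.06434957026779953), 10, 96.52806091308594, 27.29093360900879)
clock 26.2667
```

View pics/c0.png

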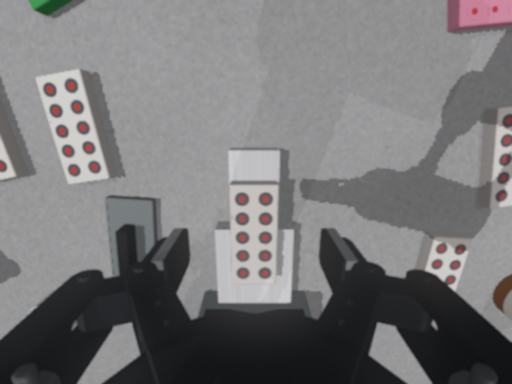

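The first tray lies square across the joint, its cap pattern centred at (254,236), which is within 1 mm. The block is still flush. I'll go on to the other trays.

```bash
python3 - <<'E'
from h import *
np.set_printoptions(precision=4,suppress=True)
P=S+[.0005,-.0005]
for k,(xy,yaw) in enumerate([((.6186,.2847),-.005),((.4416,.3372),.212)],1):
    dz,g=pick(xy,yaw); place(k,dz,g,xy=P); im,C,r=check(k,f'c{k}')
    if r[0] is None or np.linalg.norm(r[0]-P)>.004: break
E
```

```text
grip False 0.0008 0.638 66.5
place 1 True [0.5561 0.015  0.0532] expected z 0.0528 0.634
check 1 (array([0.5556, 0.0144]), np.float64(0.06759906372256254), 10, 96.0575942993164, 27.624658584594727)
clock 33.6917
grip False 0.0006 0.638 65.4
place 2 True [0.556 0.015 0.075] expected z 0.0746 0.637
check 2 (array([0.5558, 0.0144]), np.float64(0.06745749174348961), 10, 96.40313720703125, 27.29023551940918)
clock 41.5917
```

```bash
python3 - <<'E'
from h import *
np.set_printoptions(precision=4,suppress=True)
P=S
bot.move_pose([.42,-.26,.25],quat(.2)); bot.dwell(.1); im,C=shot('wrist')
A=caps_tray(im,C,(.4433,-.2093),rad=.06); E=caps_tray(im,C,(.45,-.334),rad=.06); print(A,E)
if A[2]==E[2]==10:
  for k,t in ((3,A),(4,E)):
    dz,g=pick(t[0],t[1]); place(k,dz,g,xy=P); im,C,r=check(k,f'c{k}')
    if r[0] is None or np.linalg.norm(r[0]-P)>.004: break
E
```

```text
(array([ 0.4437, -0.2093]), np.float64(0.20423484458670726), 10, 96.19889831542969, 27.188209533691406) (array([ 0.4505, -0.3343]), np.float64(0.2517581552908442), 10, 96.19448852539062, 27.262556076049805)
grip False 0.0005 0.643 65.0
place 3 True [0.5555 0.0155 0.0969] expected z 0.0965 0.639
check 3 (array([0.5552, 0.0149]), np.float64(0.0643784822103837), 10, 96.07972717285156, 27.237173080444336)
clock 49.9833
grip False 0.0006 0.638 65.4
place 4 True [0.5555 0.0155 0.119 ] expected z 0.1186 0.642
check 4 (array([0.5553, 0.0149]), np.float64(0.06386476259729662), 10, 96.07181549072266, 27.253494262695312)
clock 58.3667
```

```bash
python3 - <<'E'
from h import *
im=bot.get_image('top'); np.save('pics/t2.npy',im)
cv2.imwrite('pics/t2.png',cv2.resize(im[60:240,130:400,::-1],(800,533),interpolation=cv2.INTER_CUBIC))
E
```

```text
(no output)
```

View pics/t2.png

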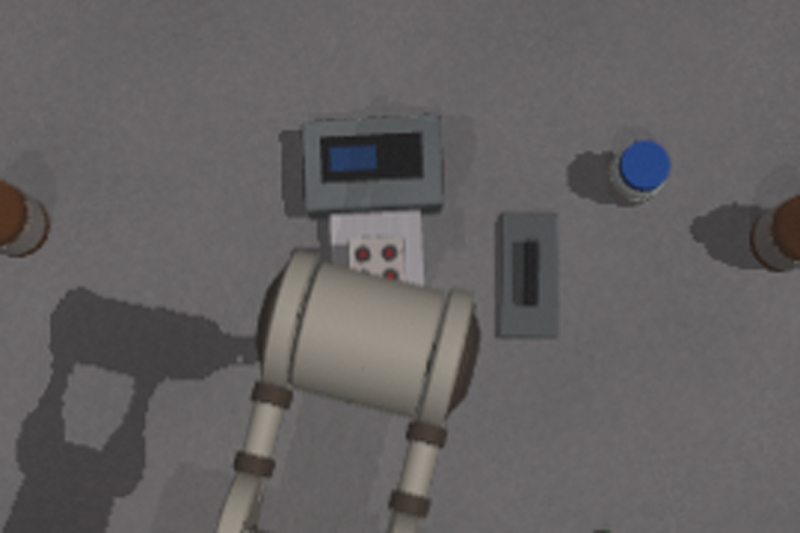

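View pics/c4.png

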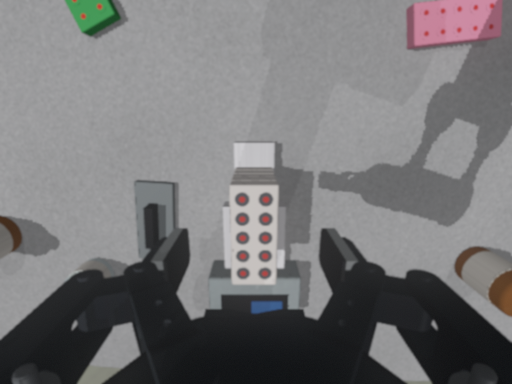

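The five-tray pile is square over the joint. The cover rests on the bench at (527,275) in the top crop. I'll take a close look before grasping it.

```bash
python3 - <<'E'
from h import *
import pickle
bot.move_pose([.52,-.15,.24],quat(0)); bot.dwell(.1); im,C=shot('wrist'); pickle.dump(C,open('pics/w5.pkl','wb'))
cv2.imwrite('pics/w5.png',cv2.resize(im[110:290,140:380,::-1],(800,600),interpolation=cv2.INTER_CUBIC))
E
```

```text
(no output)
```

View pics/w5.png

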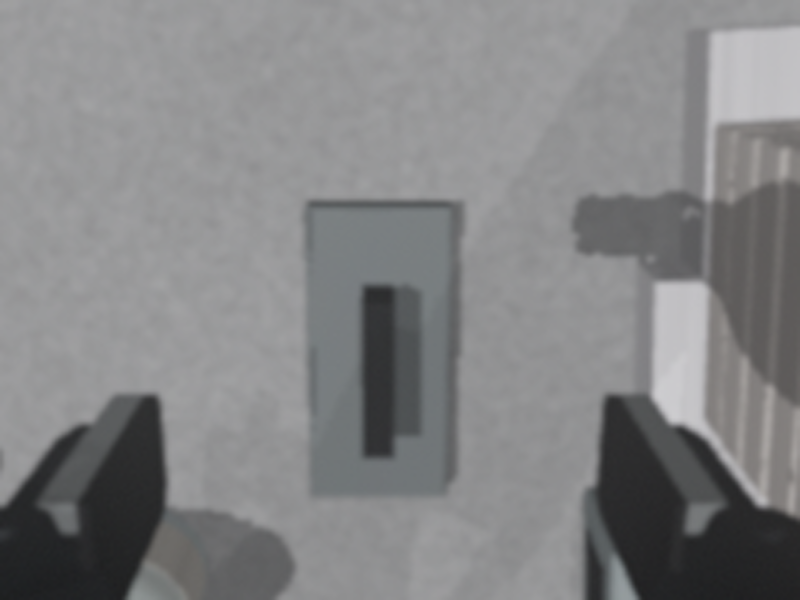

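The cover's top corners are (306,206), (455,206), (447,494) and (312,495), with the rib at x = 362-395. It hasn't been disturbed.

```bash
python3 - <<'E'
from h import *
import pickle
np.set_printoptions(precision=4,suppress=True)
C=pickle.load(open('pics/w5.pkl','rb'))
w=world((np.array([[306,206],[455,206],[447,494],[312,495]])+.5)/(10/3)-.5+[140,110],C,.014)
c=w.mean(0); yaw=np.arctan2(*(w[2]+w[3]-w[0]-w[1])[::-1]); print(w,c,yaw)
if abs(yaw)<.1 and np.linalg.norm(c-[.6,-.15])<.01:
    dz,g=pick(c,yaw,zt=.0187,f=60); place(5,dz,g,off=.0187)
    im,C,_=check(5,'c5'); pickle.dump(C,open('pics/c5.pkl','wb'))
    cv2.imwrite('pics/c5b.png',cv2.resize(im[120:300,140:380,::-1],(800,600),interpolation=cv2.INTER_CUBIC))
E
```

```text
[[ 0.5298 -0.1811]
 [ 0.5297 -0.1178]
 [ 0.667  -0.1181]
 [ 0.6676 -0.1813]] [ 0.5985 -0.1496] -0.002065023054453294
grip False 0.0193 0.152 61.1
place 5 True [0.5554 0.0153 0.159 ] expected z 0.1593 0.151
check 5 (None, None, 0)
clock 66.5583
```

View pics/c5b.png

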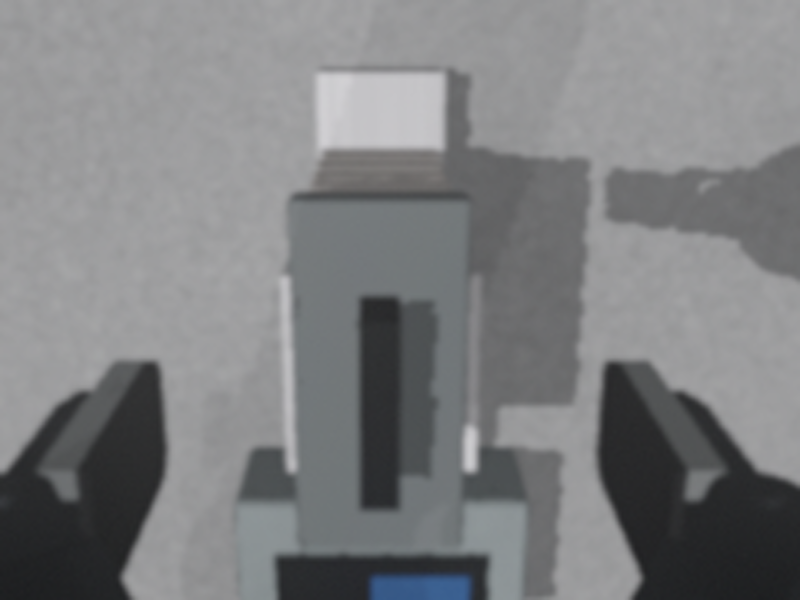

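The cover lies on the pile with top corners (291,200), (468,198), (463,545) and (300,545). I'll compute its offset, back away, wait a moment in case it's knocked, and look once more.

```bash
python3 - <<'E'
from h import *
import pickle
np.set_printoptions(precision=4,suppress=True)
C=pickle.load(open('pics/c5.pkl','rb')); im0=np.load('pics/c5.npy')
w=world((np.array([[291,200],[468,198],[463,545],[300,545]])+.5)/(10/3)-.5+[140,120],C,.154)
print(w.mean(0)-S,np.arctan2(*(w[2]+w[3]-w[0]-w[1])[::-1])-YC)
bot.move_pose([.35,.25,.35],quat(YC)); bot.dwell(4)
check(5,'c6'); im=np.load('pics/c6.npy'); d=np.abs(im.astype(int)-im0)[120:300,140:380]; print('diff',d.mean(),(d.max(2)>40).sum())
bot.move_pose([.4,.0,.35],quat(YC))
s=bot.get_image('side'); cv2.imwrite('pics/s6.png',cv2.resize(s[:,:,::-1],(800,600),interpolation=cv2.INTER_CUBIC))
E
```

```text
[ 0.0005 -0.0005] 0.004706428835380652
check 5 (None, None, 0)
clock 72.8583
diff 2.950246913580247 379
```

View pics/s6.png

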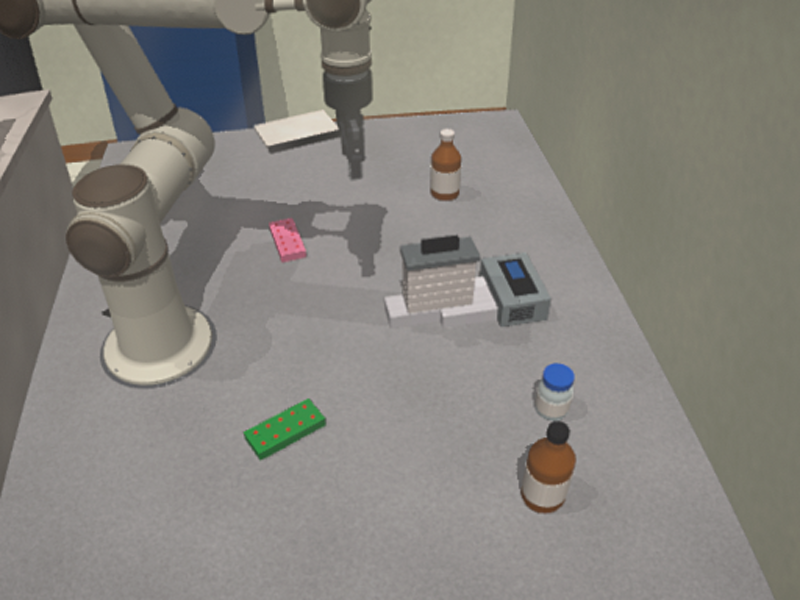

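The side view shows the cover (440,252) square on the five trays over the joint at about (440,310), with the bottles and jar where they were. Handing in.

```bash
python3 -c "
from rig import bot
print(bot.hand_in())"
```

```text
the job is handed in; nothing more can be done
None
```

The job is handed in, with no verdict returned: the block is flush on the cold plate, and all five trays and the cover are stacked square over the joint (within about 2 mm in the camera images), bottles and jar untouched.

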